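# Set foam board in the paper trimmer with its cut line on the cutting edge

## Robot

A 7-joint arm with a two-finger parallel gripper is mounted at the origin on a cart in front of the work surface, level with it; the furniture and walls round the work are solid. World frame = base frame: x ahead of the robot, y to its left, z up, the work surface at z = 0. Lengths are in m, angles in rad, forces in N, time in s.
With the tool pointing down it reaches from about 0.425 to 0.875 m from the base axis. Payload 4.7 kg.
Tool frame: the origin (TCP) lies where the fingers leave the gripper's body, on its centre line; the fingertips stand 70 mm ahead of it and the grasp point (between the pads) lies 51 mm ahead of it; z points along the fingers, y is the line along which they close (so a half turn about z gives the same grasp; the last joint's range is limited). The gripper opens to 87 mm and grips with 3 to 60 N. Pads are 19 mm wide; open, the fingers measure 117 mm over their backs; the gripper's body (75 mm by 190 mm) begins 51 mm behind the grasp point.
Start: joints at [-1.157, 0.321, -0.07, 1.45, 0.023, 1.371, -0.057], TCP at [0.253, 0.599, 0.292] pointing down, gripper open.
Joint ranges: [-2.86, 2.86], [-0.3, 2.09], [-1.38, 1.24], [0.06, 2.45], [-1.56, 4.7], [0.09, 2.05], [-2.69, 2.69]. Speed limits (rad/s): [2.57, 2.57, 3.14, 3.14, 3.14, 3.14, 3.14].

## Interface

Orientations are given as a rotation vector (axis times angle).
In Python, from bench import ctrl gives the robot as it stands.
- The arm moves only by the tool drive_tool, never from a script. Its argument "motion" is a list of rows, each a list of 3 entries, a list of its own where there are three numbers: the shift along the tool's x, y, z in cm, then the turn, a rotation vector about the tool's x, y, z in degrees, then the opening, from -1 (shut) to 1 (fully open). In form: [[[x, y, z], [ax, ay, az], claw], ...]. A call has 1 to 12 rows; each row shifts and turns the commanded pose from where the row before left it, along the tool's axes as they then stand; what a row does not reach is not made up. A row lasts 1/8 s, in which the tool goes at most 62.5 mm and 10.7 degrees, less where a joint would pass 70% of its speed; a pose out of reach is approached as far as the arm can. A call with a gripper value outside its range is refused whole. The fingers move at their own pace and stop on an object; "force" is the grip in N (left out, the last holds). Time passes only in rows, so rows that do not move let the fingers close. It gives the time, the measured TCP pose, the force, the opening and the grip force at its end, in the units of the state.
- ctrl.get_state(): the state, without advancing time (a new reading comes with each control period).
- ctrl.get_image(name): name is "side" or "top" or "wrist"; returns the picture (480x640x3 uint8, red, green, blue); there is no depth.
- ctrl.calibration(name): a dict with "K" (3x3 intrinsics, pixels), "origin" and "attitude" of the camera in the world; the wrist camera has in their place "tool_from_camera" (4x4, takes a point from camera to tool coordinates, whose origin is the TCP and whose axes are the flange's). Camera axes: x right, y up, looking along -z (the intrinsics and any distortion apply to the point x, -y, -z); pixel columns grow to the right and rows downward; lengths in m; the calibration is good to about 2 mm. A picture is of the moment at which its call begins: read the wrist's pose just before it. calibration takes no time and is no camera call.
- ctrl.close_job(): hands the job in; it is judged then, once.
The state is a dict: "time": time; "joint_positions": joint angles; "qd": joint speeds; "joint_torque": joint torques, N m; "position": TCP position; "tool_rot": TCP orientation; "ft_force": force on the tool from outside, world axes, zero at the start; "torque": the same for the moment, N m; "grip_width": opening from 0.0 (shut) to 1.0 (fully open); "grip_force": force on a finger pad.
Only numpy, scipy, OpenCV 4.12 (cv2) and the standard library are available. Lean on these libraries where they do the work, as an engineer would, in place of code of your own. Each camera call takes 0.05 s, during which the arm holds its last target. There are 200 camera calls.

## Task

The orange foam board lying on the paper trimmer is to lose the strip beyond the line drawn on it. With the fingertips, push the board back until its whole far edge is flush against the trimmer's aluminium side guide, and slide it to the right until the drawn line lies right along the cutting edge of the trimmer bed, so that the strip overhangs ready for the cut. Do not lift or tip the board, leave the trimmer's arm raised, and do not disturb the things standing around.

Things in the scene. Friction and masses are not known exactly. Their poses are not given: they have to be found in the camera images.
- paper_trimmer: Lever paper trimmer, fixed. x runs along its cutting edge away from the robot, y left, z up; origin at table height. Flat bed: x -68 to 182 mm, y -143 to 161 mm, top at z 21 mm. Its right side (y -142.6) is the cutting edge; beyond it the table is 21 mm lower. The arm's foot, up to 32 mm above the bed, covers x 140 to 180, y -130 to -99 mm; work flush with the side guide passes clear of it.
- paper_trimmer_arm (a joint): Cutting arm with blade and black grip, hinged at the far end of the cutting edge (trimmer frame x 160, y -144, z 37 mm), 235 mm long. 0 is down, 1.22 rad fully raised; it starts at 0.95 to 1.2 and is held by friction. It stands just right of the cutting edge (y -157 to -143 mm), and the foam board passes under it.
- guide_face (a point): Point on the near face of the aluminium side guide, at mid-length, level with the bed's top; axes as the trimmer's. The guide is a straight bar 30 mm deep and 9 mm high (its two black thumb screws reach 17 mm), fixed on the bed; its near face runs along y, 125 mm to each side of this point.
- cut_edge (a point): Point on the cutting edge (the top right-hand edge of the bed) near its middle; axes as the trimmer's: the edge runs along x, the bed lies to +y, the drop to -y.
- foam_board: Loose orange foam board, 140 mm along its x, 180 along y, 5 thick, 55 to 115 g, flat on the trimmer bed, turned up to 0.15 rad to it. Origin: centre of underside, z up. Far edge x +70, near edge x -70, left edge y +90, right edge y -90 mm. A dark line is drawn on top along x at y -50, 40 mm from the right edge. It starts 20 to 45 mm short of the guide and 45 to 90 mm too far left.
- line_far (a point): Far end of the drawn line, on the top of the foam board (board frame x 68, y -50, z 5 mm).
- line_near (a point): Near end of the drawn line, on the top of the foam board (board frame x -68, y -50, z 5 mm).
- back_left (a point): Point on the far top edge of the foam board, near its left corner (board frame x 70, y 85, z 5 mm).
- back_right (a point): Point on the far top edge of the foam board, near its right corner (board frame x 70, y -85, z 5 mm).
- glue: White glue bottle with an orange cap, 55 mm wide, 156 mm tall, standing behind the trimmer; origin under its centre. Leave it alone.
- tape_roll: Roll of masking tape lying flat, 98 mm across, 25 mm high, to the right of the trimmer; origin under its centre. Leave it alone.
- marker: White marker pen with black cap, 135 mm long, 17 mm thick, lying on the table to the right of the trimmer; origin under its centre. Leave it alone.

How it is judged:
By the outcome, as a careful person would: the job done as asked, in the order asked, and still so for the second after the job is handed in, with the robot touching nothing.
It also fails if it takes over 54 s, if anything falls off the work surface, if the arm or the gripper's body presses on something with over 40 N, if the wrist force passes 120 N, or if a joint passes its speed limit or range.

## Working session

There is one attempt and no reset: what is moved stays moved. The work goes in short steps, Python scripts to look and compute and a tool call to move; the robot and the scene stay as the last step left them, time stands still between calls to the robot, and variables do not carry over. Pictures are saved under pics/ and viewed, at most 10 in all, crops included, and the job is handed in when it is done.

Besides the shell and the picture viewer there is one more tool, called after ">>>" as name(argument=value, ...), one argument or row to a line, values as JSON. drive_tool: Moves the arm, as the interface text tells. Its arguments: {"type":"object","properties":{"motion":{"type":"array","items":{"type":"array"}},"force":{"type":"number"}},"required":["motion"]}

```bash
mkdir -p pics; ls; python3 - <<'E'
from bench import ctrl
import cv2,json
for n in ("top","side"):
    cv2.imwrite(f"pics/{n}0.png",ctrl.get_image(n)[:,:,::-1]); print(n,ctrl.calibration(n))
print(ctrl.calibration("wrist")); print(ctrl.get_state())
E
```

```text
pics
top {'K': array([[505.65103126,   0.        , 313.96672741],
       [  0.        , 505.65103126, 240.11287941],
       [  0.        ,   0.        ,   1.        ]]), 'origin': array([ 0.5236198 , -0.19393211,  1.10046568]), 'attitude': array([ 0.04620837, -0.05379128, -1.55870831])}
side {'K': array([[441.62223109,   0.        , 325.85729206],
       [  0.        , 441.62223109, 242.80107112],
       [  0.        ,   0.        ,   1.        ]]), 'origin': array([0.60571973, 0.53191071, 0.46509085]), 'attitude': array([-0.00439926,  1.63061867,  2.67671324])}
{'K': array([[382.96148033,   0.        , 319.73108827],
       [  0.        , 382.96148033, 243.14749243],
       [  0.        ,   0.        ,   1.        ]]), 'tool_from_camera': array([[ 8.26839806e-05,  9.55438543e-01,  2.95190082e-01,
         8.18532142e-02],
       [ 9.99999991e-01, -1.10192064e-04,  7.65532654e-05,
         1.87700038e-04],
       [ 1.05669545e-04,  2.95190073e-01, -9.55438543e-01,
        -9.33276222e-02],
       [ 0.00000000e+00,  0.00000000e+00,  0.00000000e+00,
         1.00000000e+00]])}
{'time': 0.1, 'joint_positions': array([-1.15688305,  0.32173788, -0.07012029,  1.45153807,  0.02259647,
        1.3708164 , -0.05690854]), 'qd': array([-6.48284030e-05, -1.94266318e-03, -1.74744072e-03, -1.50234938e-03,
       -1.69065189e-03,  1.24022436e-03, -6.82385454e-04]), 'joint_torque': array([ 1.90141253e-05, -4.92571664e+01, -4.05505691e-01, -3.13400888e+01,
       -6.40696893e-02,  3.95787566e-02,  7.57297380e-05]), 'position': array([0.25288175, 0.59838246, 0.29128571]), 'tool_rot': array([-6.23718257e-01, -3.07878636e+00,  2.65758423e-03]), 'ft_force': array([ 0.26859813,  0.07064637, -0.32797163]), 'torque': array([0.04808625, 0.00711786, 0.04672612]), 'grip_force': 0.0, 'grip_width': 0.9987088081987583}
```

View pics/top0.png

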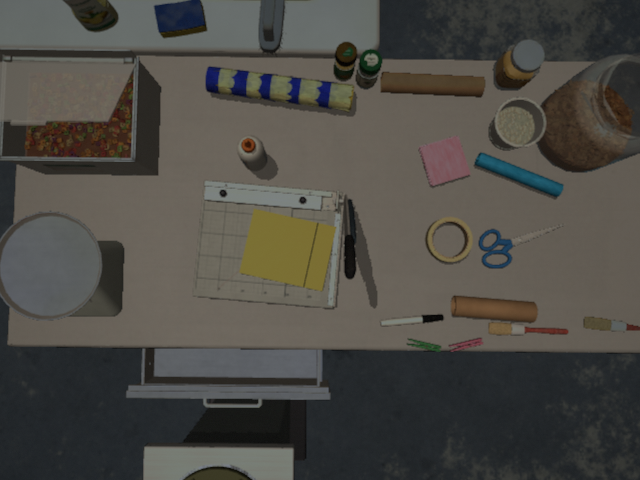

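View pics/side0.png

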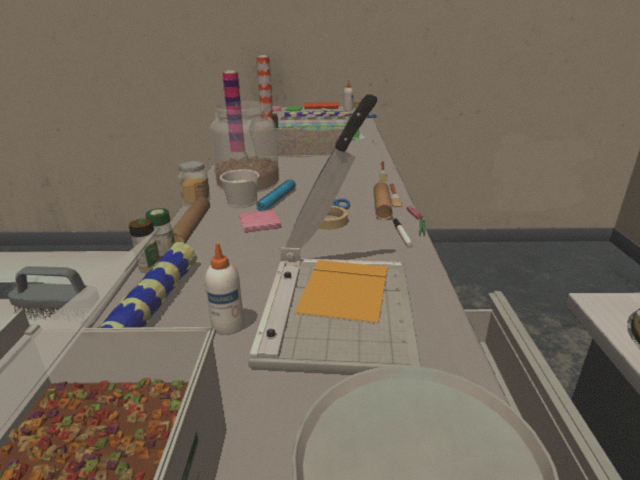

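The top view shows the trimmer bed at about cols 195–343, rows 182–307. The board is at (253,210), (336,222), (322,290), (242,275), with its line near col 312. The guide is at rows 182–205, and the arm stands raised at col 350. I'll zoom in for exact edges.

```bash
cat > h.py <<'E'
from bench import ctrl
import numpy as np,cv2
from scipy.spatial.transform import Rotation as R
def cam(n,st=None):
    c=ctrl.calibration(n)
    if n!="wrist": return c["K"],R.from_rotvec(c["attitude"]).as_matrix(),c["origin"]
    T=c["tool_from_camera"]; A=R.from_rotvec(st["tool_rot"]).as_matrix()
    return c["K"],A@T[:3,:3],A@T[:3,3]+st["position"]
def ray(c,px,z):
    K,A,o=c; px=np.atleast_2d(px).astype(float)
    d=np.c_[(px-K[:2,2])/[K[0,0],K[1,1]],np.ones(len(px))]*[1,-1,-1]@A.T
    return (o+d*((z-o[2])/d[:,2])[:,None])
def mask(im):
    h=cv2.cvtColor(im,cv2.COLOR_RGB2HSV); return h
def grasp(x): return x
E
python3 - <<'E'
from h import *
im=cv2.imread("pics/top0.png"); c=cam("top")
cv2.imwrite("pics/crop0.png",cv2.resize(im[170:320,185:385],None,fx=4,fy=4,interpolation=cv2.INTER_CUBIC))
h=cv2.cvtColor(im,cv2.COLOR_BGR2HSV)
m=cv2.inRange(h,(18,120,60),(32,255,255))[170:320,185:365]
m=cv2.morphologyEx(m,cv2.MORPH_CLOSE,np.ones((5,5)))
k=max(cv2.findContours(m,0,1)[0],key=cv2.contourArea)
b=cv2.minAreaRect(k); p=cv2.boxPoints(b)+[185,170]; print(b,p); print(ray(c,p,.026))
E
```

```text
((102.51765441894531, 79.67058563232422), (84.38594818115234, 65.51300048828125), 12.528807640075684) [[239.22353745 272.49411774]
 [253.43530273 208.54117203]
 [335.81176758 226.84705353]
 [321.6000061  290.80000305]]
[[ 0.52165442 -0.04114909  0.026     ]
 [ 0.65832811 -0.06865759  0.026     ]
 [ 0.6211539  -0.24501773  0.026     ]
 [ 0.48498234 -0.21610892  0.026     ]]
```

View pics/crop0.png

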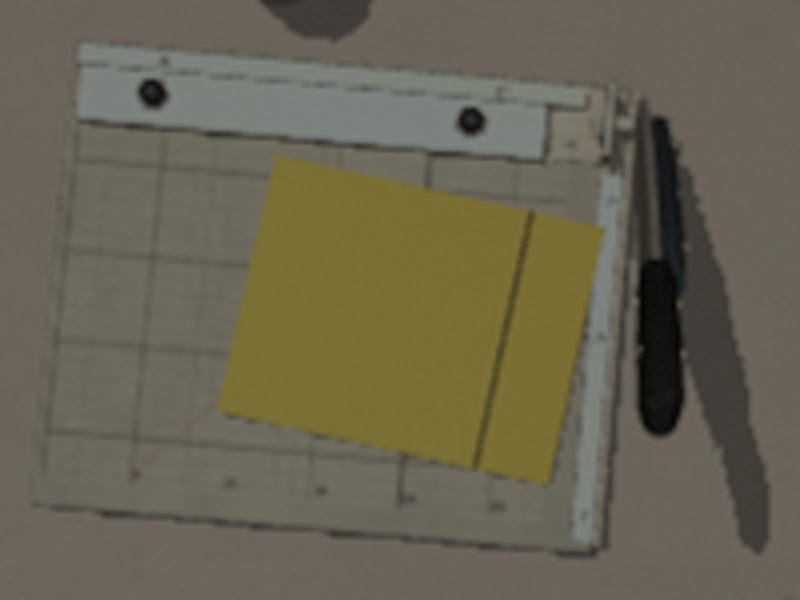

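The zoomed crop shows the guide's near face from (78,122) to (545,160). The bed's left edge runs from (75,125) to (35,505). The silver strip along the right side runs from (622,175) to (594,545), with a thin brown band outside it.

```bash
python3 - <<'E'
from h import *
c=cam("top")
P={"gL":(78,122),"gR":(545,160),"bedNL":(33,505),"bedNR":(605,552),"stripF":(622,178),"stripN":(594,545),"bandF":(632,178),"bandN":(605,545),"lineF":(531,213),"lineN":(476,468),"bFL":(275,156),"bFR":(604,229),"bNL":(219,410),"bNR":(549,485)}
Q={k:ray(c,np.array(v)/4+[185-.4,170-.4],.026 if k[0]=='l' or k[1].isupper() else .021)[0] for k,v in P.items()}
d=Q["gL"]-Q["gR"]; yaw=np.arctan2(-d[0],d[1]); print("yaw guide",yaw)
for a,b in (("stripF","stripN"),("bandF","bandN"),("lineF","lineN"),("bFL","bNL")):
    e=Q[a]-Q[b]; print(a,np.arctan2(e[1],e[0]))
e=Q["bFL"]-Q["bFR"]; print("bfar",np.arctan2(-e[0],e[1]))
u=np.array([np.cos(yaw),np.sin(yaw)]);v=np.array([-u[1],u[0]])
for k,q in Q.items(): print(k,q[:2].round(4),"T:",((q-Q["bedNL"])[:2]@np.c_[u,v]*1000-[68,-161]).round(1))
E
```

```text
yaw guide -0.0696805727243911
stripF -0.06769106413656013
bandF -0.06531163880514192
lineF -0.20061615839834526
bFL -0.19694606612627485
bfar -0.20742052851728976
gL [0.6752 0.0371] T: [137.  155.5]
gR [ 0.6578 -0.2127] T: [137.  -94.9]
bedNL [0.4711 0.0568] T: [-68. 161.]
bedNR [ 0.4497 -0.2468] T: [ -68.2 -143.4]
stripF [ 0.6492 -0.2542] T: [ 131.3 -136.9]
stripN [ 0.4533 -0.2409] T: [ -65.  -137.3]
bandF [ 0.6492 -0.2596] T: [ 131.8 -142.3]
bandN [ 0.4533 -0.2468] T: [ -64.6 -143.1]
lineF [ 0.6292 -0.2055] T: [108.  -89.7]
lineN [ 0.4934 -0.1779] T: [-29.4 -71.6]
bFL [ 0.6582 -0.0685] T: [127.4  49. ]
bFR [ 0.6211 -0.2446] T: [ 102.7 -129.2]
bNL [ 0.5225 -0.0414] T: [-9.9 66.6]
bNR [ 0.4849 -0.2166] T: [ -35.2 -110.9]
```

The measured bed matches the trimmer's dimensions: the guide face is at x = 137 and the cutting edge at y = -142.6. The trimmer is turned by -0.068 rad. I'll raise the tool, line it up with the trimmer and move over.

>>> drive_tool(
  motion=[
    [[0,0,-4],[0,0,-9.5],1],
    [[0,0,-4],[0,0,-9.6],1],
    [[-1,-5,0],[0,0,0],1],
    [[-2,-5.6,0],[0,0,0],1],
    [[-2,-5.6,0],[0,0,0],1],
    [[-2,-5.6,0],[0,0,0],1],
    [[-2,-5.6,0],[0,0,0],1],
    [[-2,-5.6,0],[0,0,0],1],
    [[-2,-5.6,0],[0,0,0],1],
    [[-2,-5.6,0],[0,0,0],1],
    [[-2,-5.6,0],[0,0,0],1],
    [[-2,-5.6,0],[0,0,0],1],
  ],
)

```text
time: 1.6
position: [0.4058, 0.0314, 0.3721]
tool_rot: [0.104, 3.14, 0.001]
ft_force: [0.7, -0.2, 1.0]
grip_width: 1.002
grip_force: 0.0
```

>>> drive_tool(
  motion=[
    [[-2.5,-5.2,0],[0,0,0],1],
    [[-2.5,-5.2,2],[0,0,0],1],
    [[-2.6,-5.2,4],[0,0,0],1],
    [[0,0,5],[0,0,0],1],
    [[0,0,5],[0,0,0],1],
    [[0,0,4],[0,0,0],1],
    [[0,0,4],[0,0,0],1],
    [[0,0,1],[0,0,0],1],
    [[0,0,0],[0,0,0],1],
    [[0,0,0],[0,0,0],1],
  ],
)

```text
time: 2.85
position: [0.4699, -0.1214, 0.1284]
tool_rot: [0.104, 3.137, 0.0]
ft_force: [-0.0, 0.4, -0.6]
grip_width: 1.0
grip_force: 0.0
```

```bash
python3 - <<'E'
from h import *
s=ctrl.get_state(); print(s["position"],s["joint_positions"].round(2),s["ft_force"])
cv2.imwrite("pics/w1.png",ctrl.get_image("wrist")[:,:,::-1])
E
```

```text
[ 0.46992078 -0.12137988  0.12838808] [-0.48  0.14  0.73  2.06 -0.11  0.98  1.81] [-0.01004641  0.40610928 -0.57716377]
```

View pics/w1.png

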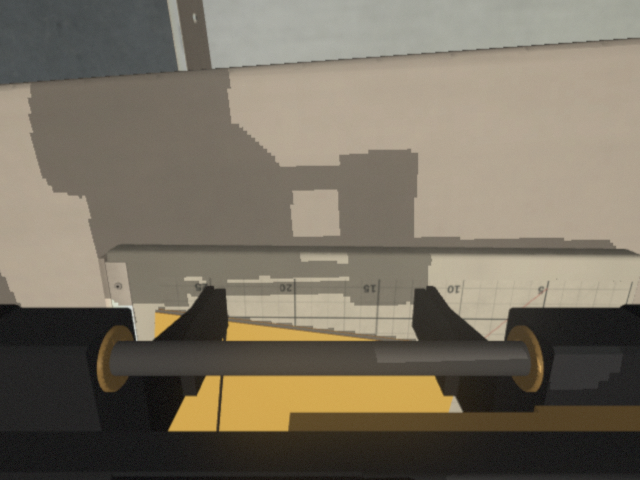

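The wrist view is upside down, with up towards the robot. The fingertips at (215,295) and (430,295) are on the robot side of the board's near edge, which runs from (155,315) to (400,345). It's clear to descend.

>>> drive_tool(
  motion=[
    [[0,-0.8,1.5],[0,0,0],1],
    [[0,0,1.3],[0,0,0],1],
    [[0,0,0.4],[0,0,0],1],
    [[0,0,0.1],[0,0,0],1],
    [[0,0,0.1],[0,0,0],1],
    [[0,0,0],[0,0,0],1],
    [[0,0,0],[0,0,0],1],
  ],
)

```text
time: 3.78
position: [0.4684, -0.1292, 0.0931]
tool_rot: [0.104, 3.139, 0.0]
ft_force: [0.2, -0.2, 0.0]
grip_width: 1.0
grip_force: 0.0
```

>>> drive_tool(
  motion=[
    [[-0.5,0,0],[0,0,0],1],
    [[-0.5,0,0],[0,0,0],1],
    [[-0.5,0,0],[0,0,0],1],
    [[-0.4,0,0],[0,0,0],1],
    [[-0.4,0,0],[0,0,0],1],
    [[-0.4,0,0],[0,0,0],1],
    [[-0.4,0,0],[0,0,0],1],
    [[-0.4,0,0],[0,0,0],1],
    [[-0.4,0,0],[0,0,0],1],
    [[-0.1,0,0],[0,0,0],1],
    [[0,0,0],[0,0,0],1],
  ],
)

```text
time: 5.15
position: [0.5083, -0.1318, 0.0929]
tool_rot: [0.104, 3.14, 0.0]
ft_force: [-0.5, 0.2, -0.2]
grip_width: 1.006
grip_force: 0.0
```

```bash
cat >> h.py <<'E'
O=np.array([.5280,-.1084]); U=np.array([.9977,-.068]); V=np.array([.068,.9977])
def T(w): return ((np.atleast_2d(w)[:,:2]-O)@np.c_[U,V]*1000).round(1)
E
python3 - <<'E'
from h import *
s=ctrl.get_state(); print(s["position"],T(s["position"]),s["ft_force"])
im=ctrl.get_image("top")[:,:,::-1]
cv2.imwrite("pics/crop2.png",cv2.resize(im[170:320,185:385],None,fx=4,fy=4,interpolation=cv2.INTER_CUBIC))
E
```

```text
[ 0.50832254 -0.13177649  0.09286973] [[-18.  -24.7]] [-0.53485305  0.20090398 -0.21373875]
```

View pics/crop2.png

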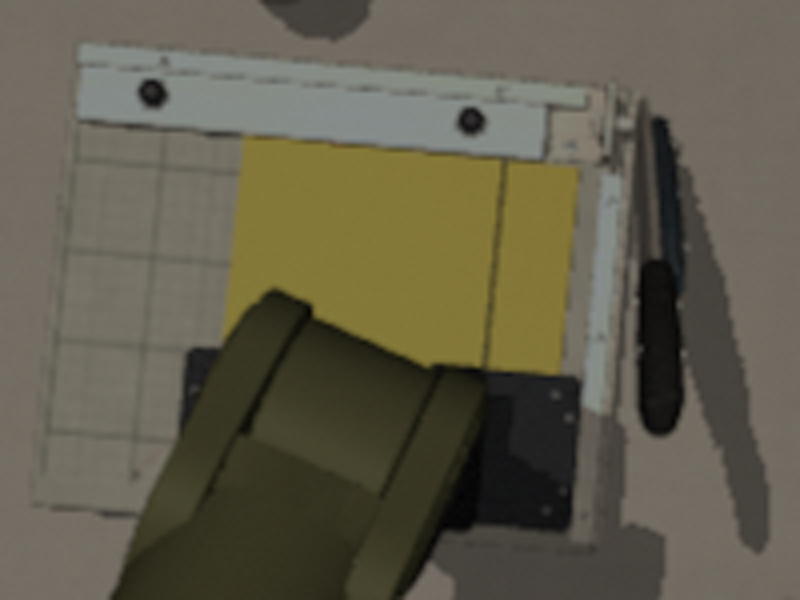

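The board is now square and its far edge lies almost along the guide face, with the line at crop col 505→487. I'll press it gently home and watch the force.

>>> drive_tool(
  motion=[
    [[-0.1,0,0],[0,0,0],1],
    [[-0.1,0,0],[0,0,0],1],
    [[0,0,0],[0,0,0],1],
    [[0,0,0],[0,0,0],1],
  ],
)

```text
time: 5.7
position: [0.5099, -0.132, 0.0928]
tool_rot: [-0.105, -3.14, -0.0]
ft_force: [-1.1, 0.4, 1.8]
grip_width: 1.003
grip_force: 0.7
```

>>> drive_tool(
  motion=[
    [[-0.1,0,0],[0,0,0],1],
    [[0,0,0],[0,0,0],1],
    [[-0.1,0,0],[0,0,0],1],
    [[0,0,0],[0,0,0],1],
  ],
)

```text
time: 6.2
position: [0.5106, -0.1322, 0.0925]
tool_rot: [-0.106, -3.136, -0.001]
ft_force: [-6.8, 1.0, 4.9]
grip_width: 0.999
grip_force: 3.5
```

The board stopped against the guide with about 7 N, so it is flush. I'll back off, rise, go round to the left side and turn by 90°.

>>> drive_tool(
  motion=[
    [[1.5,0,0],[0,0,0],1],
    [[1.5,0,0],[0,0,0],1],
    [[0,0,-3],[0,0,0],1],
    [[0,0,-4],[0,0,0],1],
    [[-3.6,4.2,0],[0,0,0],1],
    [[-3.6,4.2,0],[0,0,0],1],
    [[-3.6,4.2,0],[0,0,0],1],
    [[0,0,0],[0,0,10],1],
    [[0,0,0],[0,0,10],1],
    [[0,0,0],[0,0,10],1],
    [[0,0,0],[0,0,10],1],
    [[0,0,0],[0,0,10],1],
  ],
)

```text
time: 7.7
position: [0.5979, -0.0115, 0.163]
tool_rot: [1.429, 2.797, 0.002]
ft_force: [-0.4, -0.5, 0.6]
grip_width: 0.999
grip_force: 0.0
```

>>> drive_tool(
  motion=[
    [[0,0,0],[0,0,10],1],
    [[0,0,0],[0,0,10],1],
    [[0,0,0],[0,0,10],1],
    [[0,0,0],[0,0,10],1],
    [[0,0,0],[0,0,0],1],
    [[0,0,0],[0,0,0],1],
  ],
)

```text
time: 8.45
position: [0.5981, -0.0114, 0.1629]
tool_rot: [-2.291, -2.15, -0.001]
ft_force: [-0.8, 0.5, 0.3]
grip_width: 1.0
grip_force: 0.0
```

```bash
python3 - <<'E'
from h import *
s=ctrl.get_state(); A=R.from_rotvec(s["tool_rot"]).as_matrix(); print(s["position"],T(s["position"]),s["ft_force"],s["joint_positions"].round(2)); print(A.round(4))
im=ctrl.get_image("top")[:,:,::-1]
a=cv2.resize(im[170:320,185:385],None,fx=3,fy=3,interpolation=cv2.INTER_CUBIC)
cv2.imwrite("pics/crop3.png",a)
E
```

```text
[ 0.59807783 -0.01139773  0.16290703] [[ 63.3 101.5]] [-0.77380847  0.50150531  0.34626972] [-0.79  0.44  0.95  1.76 -0.39  1.14  0.22]
[[ 6.33e-02  9.98e-01  4.00e-04]
 [ 9.98e-01 -6.33e-02  5.00e-04]
 [ 5.00e-04  4.00e-04 -1.00e+00]]
```

View pics/crop3.png

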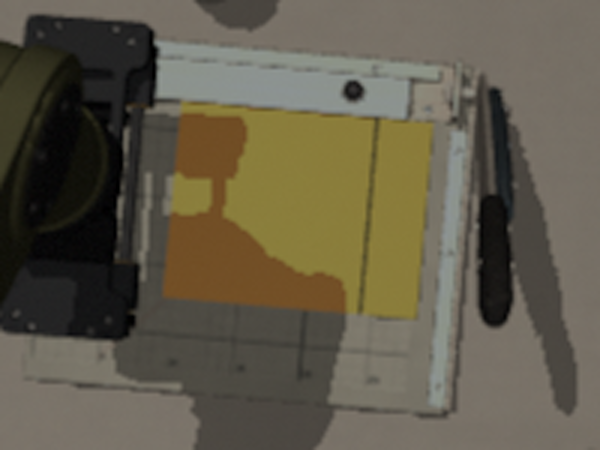

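The board is clear and flush. In crop pixels the line runs (377,119)→(361,313), the left edge (181,100)→(163,298), and the gripper is left of the board.

```bash
python3 - <<'E'
from h import *
c=cam("top")
P=np.array([(377,119),(361,313),(181,100),(163,298),(432,123),(417,318)])/3+[184.67,169.67]
print(T(ray(c,P,.026)))
E
```

```text
[[ 135.3  -72.8]
 [  -3.   -72.5]
 [ 137.8   67.5]
 [  -3.6   67.8]
 [ 135.6 -112.1]
 [  -3.4 -112.3]]
```

>>> drive_tool(
  motion=[
    [[0,0,3],[0,0,0],1],
    [[0,0,3],[0,0,0],1],
    [[0,0,0.7],[0,0,0],1],
    [[0,0,0.25],[0,0,0],1],
    [[0,0,0],[0,0,0],1],
    [[-0.8,0,0],[0,0,0],1],
    [[-0.6,0,0],[0,0,0],1],
    [[-0.5,0,0],[0,0,0],1],
    [[-0.5,0,0],[0,0,0],1],
    [[-0.5,0,0],[0,0,0],1],
    [[-0.5,0,0],[0,0,0],1],
    [[-0.5,0,0],[0,0,0],1],
  ],
)

```text
time: 10.0
position: [0.5957, -0.0507, 0.0933]
tool_rot: [-2.294, -2.146, -0.0]
ft_force: [0.1, 1.5, 0.2]
grip_width: 1.0
grip_force: 0.5
```

>>> drive_tool(
  motion=[
    [[-0.5,0,0],[0,0,0],1],
    [[-0.5,0,0],[0,0,0],1],
    [[-0.5,0,0],[0,0,0],1],
    [[-0.5,0,0],[0,0,0],1],
    [[-0.5,0,0],[0,0,0],1],
    [[-0.5,0,0],[0,0,0],1],
    [[-0.5,0,0],[0,0,0],1],
    [[-0.4,0,0],[0,0,0],1],
    [[-0.3,0,0],[0,0,0],1],
    [[-0.1,0,0],[0,0,0],1],
    [[0,0,0],[0,0,0],1],
  ],
)

```text
time: 11.38
position: [0.5928, -0.0937, 0.0933]
tool_rot: [2.294, 2.146, -0.0]
ft_force: [0.4, -0.1, -0.1]
grip_width: 1.003
grip_force: 0.0
```

```bash
python3 - <<'E'
from h import *
s=ctrl.get_state(); print(s["position"],T(s["position"]),s["ft_force"])
im=ctrl.get_image("top")[:,:,::-1]
cv2.imwrite("pics/crop4.png",cv2.resize(im[185:310,250:400],None,fx=4,fy=4,interpolation=cv2.INTER_CUBIC))
E
```

```text
[ 0.59280469 -0.09373448  0.09328276] [[63.7 19. ]] [ 0.43923705 -0.08754219 -0.10858886]
```

View pics/crop4.png

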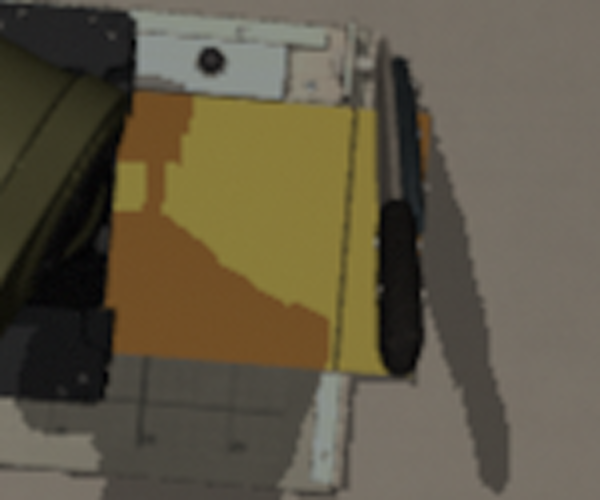

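The line now runs (355,108)→(336,371) in the crop, and the cutting edge passes about (350,378)→(343,490). I'll work out the remaining gap from those.

```bash
python3 - <<'E'
from h import *
c=cam("top")
P=np.array([(355,108),(336,371)])/4+[249.6,184.6]
print(T(ray(c,P,.026)))
P=np.array([(351,378),(343,490)])/4+[249.6,184.6]
print(T(ray(c,P,.021)))
# subpixel line: darkest column per row
im=cv2.imread("pics/crop4.png")[:,:,2].astype(float)
pts=[]
for r in range(120,300,6):
    cx=355-19*(r-108)/263; c0=int(cx)-9; w=im[r,c0:c0+19]; w=np.clip(np.median(w)-8-w,0,None)
    if w.sum()>0: pts.append(((w*np.arange(c0,c0+19)).sum()/w.sum(),r))
q=T(ray(c,np.array(pts)/4+[249.6,184.6],.026)); print(np.polyfit(q[:,0],q[:,1],1),q[:,1].round(1))
# bed edge gradient
for r in range(400,480,12):
    g=np.gradient(im[r,325:375]); k=np.argsort(-abs(g))[:4]+325; print(r,k,g[k-325].round(1))
E
```

```text
[[ 135.3 -132.9]
 [  -5.3 -133.5]]
[[  -8.4 -142. ]
 [ -67.8 -142.3]]
[ 1.15317016e-04 -1.33019471e+02] [-133.  -133.1 -133.2 -132.9 -133.1 -132.9 -132.7 -133.1 -133.2 -132.9
 -133.1 -133.  -132.9 -133.1 -132.8 -132.8 -133.2 -133.1 -133.  -133.2
 -132.9 -133.  -133.  -132.7 -133.  -133.2 -133.  -133.1 -133.2 -132.9]
400 [347 352 346 353] [-10.   9.  -9.   9.]
412 [347 346 348 353] [-10.   -9.   -8.5   7.5]
424 [352 353 346 345] [ 8.5  8.5 -8.5 -8. ]
436 [353 343 344 345] [ 8.5 -8.  -8.  -8. ]
448 [343 348 349 344] [-9.5  8.5  8.5 -8. ]
460 [343 342 349 348] [-10.  -10.    9.    8.5]
472 [349 348 342 341] [ 8.5  8.5 -8.  -7.5]
```

>>> drive_tool(
  motion=[
    [[-0.3,0,0],[0,0,0],1],
    [[-0.3,0,0],[0,0,0],1],
    [[-0.2,0,0],[0,0,0],1],
    [[0,0,0],[0,0,0],1],
    [[0,0,0],[0,0,0],1],
  ],
)

```text
time: 12.05
position: [0.5924, -0.1014, 0.0934]
tool_rot: [2.294, 2.146, 0.0]
ft_force: [-0.1, 0.2, -0.0]
grip_width: 1.0
grip_force: 0.0
```

```bash
python3 - <<'E'
from h import *
s=ctrl.get_state(); print(s["position"],T(s["position"]),s["ft_force"])
im=ctrl.get_image("top")[:,:,::-1]
a=cv2.resize(im[185:310,300:400],None,fx=6,fy=6,interpolation=cv2.INTER_CUBIC)[:600]
w=ctrl.get_image("wrist")[:,:,::-1]; cv2.imwrite("pics/w5.png",w); cv2.imwrite("pics/t5.png",im)
cv2.imwrite("pics/crop5.png",np.hstack([a[:600,:420],cv2.resize(w,(380,285))[:285] if 0 else np.vstack([cv2.resize(w,(380,285)),np.zeros((315,380,3),np.uint8)])]))
E
```

```text
[ 0.59239099 -0.10144061  0.0933754 ] [[63.8 11.3]] [-0.12460256  0.21117726 -0.01940915]
```

View pics/crop5.png

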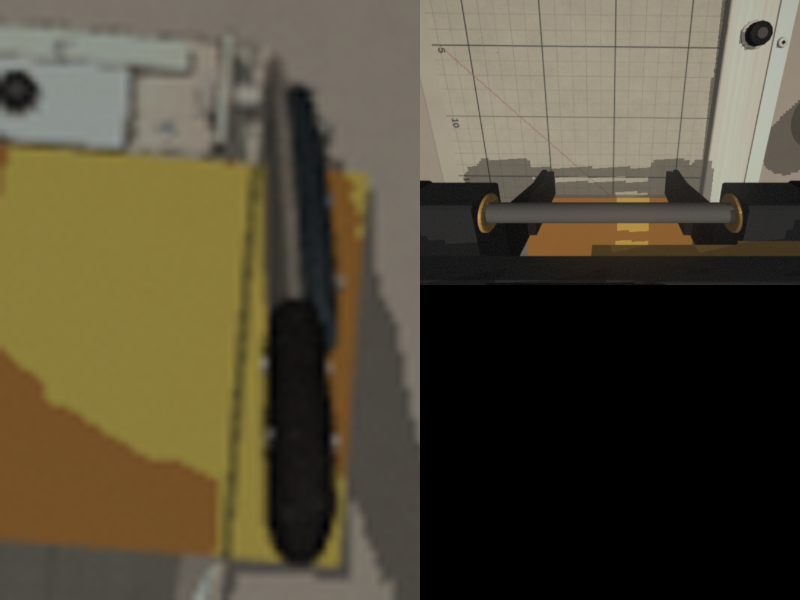

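The line, at crop (258,165)→(228,550), is nearly over the cutting edge. I'll measure both with sub-pixel profiles.

```bash
python3 - <<'E'
from h import *
c=cam("top"); im=cv2.imread("pics/t5.png").astype(float).sum(2)
pts=[]
for r in range(214,276):
    cx=343-(r-212.5)*5/64; c0=int(cx)-3; w=im[r,c0:c0+7]; w=np.clip(np.percentile(w,60)-15-w,0,None)
    if w.sum()>0: pts.append(((w*np.arange(c0,c0+7)).sum()/w.sum(),r))
q=T(ray(c,np.array(pts),.026)); print(np.polyfit(q[:,0],q[:,1],1),q[::6])
for r in (282,288,294,300,304): print(r,im[r,325:345].astype(int), T(ray(c,[[330,r],[340,r]],.021))[:,1])
im=cv2.imread("pics/top0.png").astype(float).sum(2)
for r in (230,250,288): print(r,im[r,190:215].astype(int), T(ray(c,[[190,r],[200,r]],.021))[:,1])
E
```

```text
[-6.74750034e-02 -1.38089214e+02] [[ 131.1 -145.8]
 [ 118.3 -147.1]
 [ 105.2 -144.9]
 [  92.3 -144. ]
 [  79.4 -144.2]
 [  66.3 -140.9]
 [  53.6 -141.4]
 [  40.7 -141. ]
 [  28.  -141.3]
 [  14.9 -138.2]
 [   2.3 -139. ]]
282 [213 212 211 213 252 284 285 284 366 365 343 319 235 211 285 334 334 331
 333 335] [-126.9 -148.1]
288 [212 216 214 217 258 324 391 424 425 367 347 309 210 285 336 335 335 333
 333 336] [-127.8 -149.1]
294 [213 214 216 326 413 424 421 421 377 360 325 240 210 289 336 337 338 336
 335 338] [-128.8 -150. ]
300 [243 299 294 358 424 404 403 423 362 344 301 208 282 336 337 336 334 334
 336 336] [-129.8 -151. ]
304 [325 327 344 382 401 412 418 390 368 333 250 212 288 335 336 335 336 336
 338 339] [-130.5 -151.6]
230 [299 299 298 300 300 300 298 298 282 285 288 275 291 305 305 307 307 308
 308 300 297 308 307 306 301] [180.3 159. ]
250 [298 301 298 298 301 302 286 296 301 284 292 305 305 302 308 311 309 302
 302 309 305 305 305 306 306] [176.2 155. ]
288 [303 303 288 288 293 278 285 302 302 299 297 299 295 290 292 296 301 303
 298 302 305 308 308 306 303] [168.6 147.4]
```

>>> drive_tool(
  motion=[
    [[1.5,0,0],[0,0,0],1],
    [[1.5,0,0],[0,0,0],1],
    [[0,0,-4],[0,0,0],1],
    [[0,0,-6],[0,0,0],1],
    [[0,-4,-4],[0,0,0],1],
    [[0,-5,0],[0,0,-10],1],
    [[0,0,0],[0,0,-10],1],
    [[0,0,0],[0,0,-10],1],
    [[0,0,0],[0,0,-10],1],
    [[0,0,0],[0,0,-10],1],
    [[0,0,0],[0,0,-10],1],
    [[0,0,0],[0,0,-10],1],
  ],
)

```text
time: 13.65
position: [0.5046, -0.0641, 0.2334]
tool_rot: [0.637, 3.076, 0.001]
ft_force: [-0.3, -0.1, 0.6]
grip_width: 0.999
grip_force: 0.0
```

>>> drive_tool(
  motion=[
    [[0,0,0],[0,0,-10],1],
    [[0,0,0],[0,0,-10],1],
    [[1.5,-5,0],[0,0,0],1],
    [[2,-5,0],[0,0,0],1],
    [[0,0,0],[0,0,0],1],
    [[0,0,0],[0,0,0],1],
  ],
)

```text
time: 14.4
position: [0.4634, -0.1616, 0.2334]
tool_rot: [0.103, 3.139, 0.002]
ft_force: [-0.0, 0.4, -0.3]
grip_width: 1.004
grip_force: 0.0
```

```bash
python3 - <<'E'
from h import *
s=ctrl.get_state(); print(s["position"],T(s["position"]),s["ft_force"])
cv2.imwrite("pics/w6.png",ctrl.get_image("wrist")[:,:,::-1])
s=ctrl.get_state(); K,A,o=cam("wrist",s)
for p in ((-5,-142,26),(-40,-142,21),(-68,-143,21)):
    w=np.r_[O+U*p[0]/1e3+V*p[1]/1e3,p[2]/1e3]; d=A.T@(w-o); print(p,K[0,2]+K[0,0]*d[0]/-d[2],K[1,2]+K[1,1]*-d[1]/-d[2])
E
```

```text
[ 0.46342237 -0.16160346  0.23344926] [[-60.8 -57.5]] [-0.03072378  0.36176636 -0.30693744]
(-5, -142, 26) 219.59932377595072 292.40730003640135
(-40, -142, 21) 218.02957888863818 251.74847554146757
(-68, -143, 21) 214.26378817679102 219.32945212713625
```

View pics/w6.png

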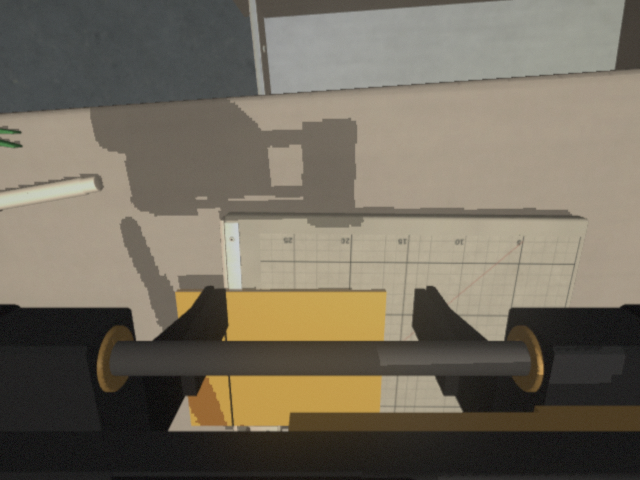

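The bed edge is at about col 222, but the finger at col 228 hides the near end of the line. I'll shift right so both show between the fingers.

>>> drive_tool(
  motion=[
    [[0,-2.8,0],[0,0,0],1],
    [[0,-2.8,0],[0,0,0],1],
    [[0,0,0],[0,0,0],1],
    [[0,0,0],[0,0,0],1],
    [[0,0,0],[0,0,0],1],
  ],
)

```text
time: 15.08
position: [0.4598, -0.2172, 0.2332]
tool_rot: [-0.1, -3.14, -0.001]
ft_force: [0.1, -0.4, 0.1]
grip_width: 1.003
grip_force: 0.0
```

```bash
python3 - <<'E'
from h import *
s=ctrl.get_state(); print(s["position"],T(s["position"]))
im=ctrl.get_image("wrist")[:,:,::-1]; cv2.imwrite("pics/w7.png",im)
cv2.imwrite("pics/w7c.png",cv2.resize(im[200:350,220:420],None,fx=4,fy=4,interpolation=cv2.INTER_CUBIC))
E
```

```text
[ 0.45978043 -0.21716765  0.23316951] [[ -60.7 -113.2]]
```

View pics/w7c.png

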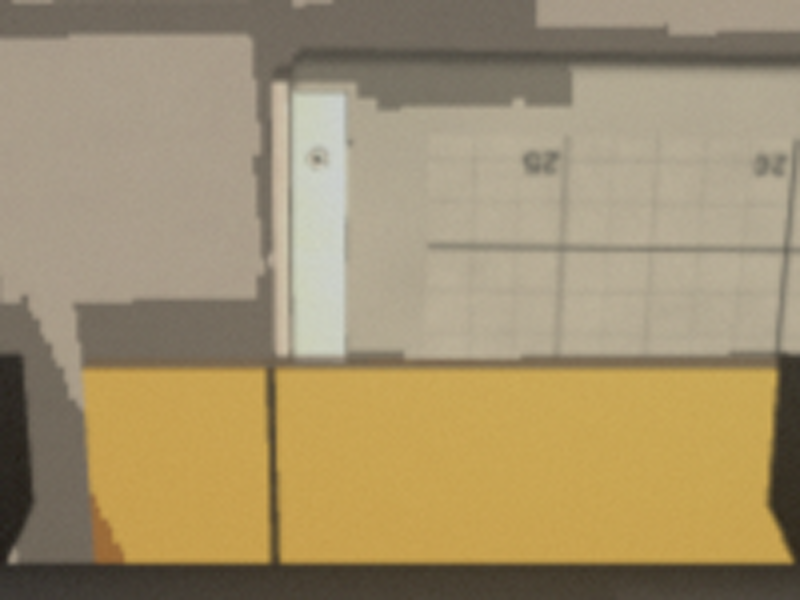

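This close view shows the bed's outer edge from (272,80) to (275,355) and the line from (270,370) to (275,560), so the two nearly coincide. Next I'll correct for the board's thickness.

```bash
python3 - <<'E'
from h import *
s=ctrl.get_state(); c=cam("wrist",s)
f=lambda p,z:T(ray(c,np.array(p)/4+[219.6,199.6],z))
print("edge",f([(272.5,100),(275.5,350)],.021)); print("line",f([(270,372),(275,558)],.026))
im=cv2.imread("pics/w7.png").astype(int).sum(2)
for r in (235,255,280): print(r,im[r,282:300])
for r in (295,315,335): print(r,im[r,282:295])
E
```

```text
edge [[ -64.  -139.3]
 [  -8.2 -139.8]]
line [[  -5.3 -140.6]
 [  39.9 -140.5]]
235 [465 468 452 370 323 330 480 543 546 545 440 542 590 601 602 601 598 601]
255 [469 467 455 366 329 343 469 537 563 555 427 540 594 598 605 599 600 605]
280 [323 328 322 325 321 330 404 510 549 542 456 506 573 598 599 600 603 598]
295 [452 443 446 440 340 228 271 404 445 447 453 447 450]
315 [443 442 444 445 432 290 221 393 442 441 444 448 443]
335 [444 430 438 437 429 327 216 272 402 437 438 441 442]
```

The line is within about 0.7 mm of the edge. Next I'll check from the top camera that the board is still flush.

```bash
python3 - <<'E'
from h import *
c=cam("top"); im=ctrl.get_image("top")[:,:,::-1]; cv2.imwrite("pics/t8.png",im)
h=cv2.cvtColor(im,cv2.COLOR_BGR2HSV)[:,:,1].astype(int)
for col in range(280,345,8): # saturation profile across guide face
    p=h[200:216,col]; k=np.argmax(np.diff(p)); r=200+np.interp(110,p[k-1:k+4],range(k-1,k+4)) if 0 else 200+k
    print(col,p,T(ray(c,[[col,r+.5]],.026)),im[200:216,col].sum(1))
E
python3 - <<'E'
import cv2
im=cv2.imread("pics/t8.png");cv2.imwrite("pics/t8c.png",cv2.resize(im[180:300,260:380],None,fx=5,fy=5,interpolation=cv2.INTER_CUBIC))
E
```

```text
280 [ 11  11  11  11  13   8  19 118 146 147 147 147 149 147 146 147] [[136.2  -7.7]] [401 403 399 400 402 389 309 238 301 298 298 298 297 298 301 297]
288 [ 11  11  11  11  11  11   9  69 115 147 148 147 147 147 147 148] [[137.6 -24.7]] [400 400 399 398 400 401 342 257 307 298 299 298 297 298 297 299]
296 [ 11  11  11  13  13  11  11  11 110 144 147 146 146 149 149 148] [[136.8 -41.9]] [398 399 400 399 399 402 400 328 214 290 298 300 300 296 296 299]
304 [ 17  23   5   5  10  11   9   8  16 128 146 149 148 149 149 147] [[136.1 -59.2]] [ 86  63 146 276 363 397 399 394 326 235 300 296 298 295 296 297]
312 [ 13  11  11  11  13  11  11  11  13  66 139 147 149 149 149 149] [[135.3 -76.4]] [397 397 397 399 400 398 398 397 350 250 265 297 295 296 296 296]
320 [ 13   9   8   8   4  11   9   9  10   8 114 151 149 149 148 149] [[136.6 -93.4]] [395 395 392 389 371 344 336 323 312 268 232 294 296 296 298 295]
328 [ 36  36  35  38  37  26  13  20  36  40  58 101 149 149 151 148] [[ 133.7 -110.8]] [364 364 368 362 348 307 297 334 344 321 260 300 296 296 294 298]
336 [ 31  25  25  23  22  19  24  29  26  44  38  98 136 149 151 150] [[ 137.2 -127.7]] [328 322 316 317 306 311 310 323 285 143 149 239 298 295 294 296]
344 [ 40  40  43  43  42  35  40  40  40  40  44  56  85 103 101 103] [[ 136.5 -144.9]] [161 158 146 147 149 143 142 141 141 142 143 149 163 172 170 172]
```

View pics/t8c.png

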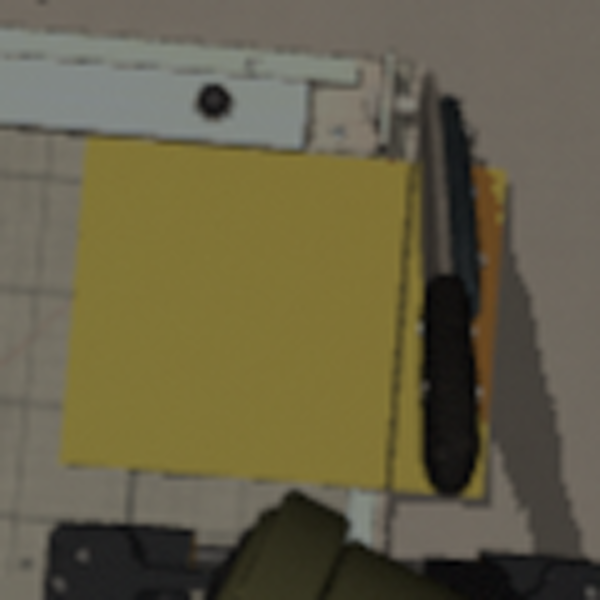

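The far edge lies along the guide over its whole length in this view. The close view lets me check the angle more finely, comparing the board's near edge with the grid.

```bash
python3 - <<'E'
from h import *
s=ctrl.get_state(); c=cam("wrist",s)
im=cv2.imread("pics/w7.png"); g=im.astype(float).sum(2); sat=cv2.cvtColor(im,cv2.COLOR_BGR2HSV)[:,:,1].astype(float)
be=[];gr=[]
for x in range(243,412,3):
    p=sat[284:298,x]; m=(p[:2].mean()+p[-3:].mean())/2; k=np.argmax(p>m); be.append((x,284+k-1+(m-p[k-1])/(p[k]-p[k-1])))
for x in range(332,412,2):
    p=g[256:267,x]; w=np.clip(np.median(p)-12-p,0,None)
    if w.sum()>0: gr.append((x,256+(w*np.arange(11)).sum()/w.sum()))
for n,q,z in(("board",be,.026),("grid",gr,.021)):
    t=T(ray(c,q,z)); f=np.polyfit(t[:,1],t[:,0],1); print(n,f,(t[:,0]-np.polyval(f,t[:,1])).std(),len(q))
gl=[]
for r in range(242,285,2):
    p=g[r,354:366]; w=np.clip(np.median(p)-12-p,0,None)
    if w.sum()>0: gl.append((354+(w*np.arange(12)).sum()/w.sum(),r))
t=T(ray(c,gl,.021)); print("gridv",np.polyfit(t[:,0],t[:,1],1))
ln=[]
for r in range(294,339,2):
    p=g[r,283:293]; w=np.clip(np.median(p)-20-p,0,None); ln.append((283+(w*np.arange(10)).sum()/w.sum(),r))
t=T(ray(c,ln,.026)); print("line",np.polyfit(t[:,0],t[:,1],1))
E
```

```text
board [-2.37138589e-03 -7.26560296e+00] 0.1148040172456739 57
grid [ 8.01828379e-03 -3.13865065e+01] 0.07628682325468344 40
gridv [ 2.09551436e-02 -7.85515867e+01]
line [ 7.54924032e-04 -1.40882461e+02]
```

Angle readings from that view disagree by about 0.01 rad. I'll make sure of the flush fit by gently pressing the near edge again with shut fingers at two places. The gripper will be turned so its body stays clear of the cutting arm.

>>> drive_tool(
  motion=[
    [[0,4,0],[0,0,0],-1],
    [[0,4.3,0],[0,0,0],-1],
    [[0,0,0],[0,0,10],-1],
    [[0,0,0],[0,0,10],-1],
    [[0,0,0],[0,0,10],-1],
    [[0,0,0],[0,0,10],-1],
    [[0,0,0],[0,0,10],-1],
    [[0,0,0],[0,0,10],-1],
    [[0,0,0],[0,0,10],-1],
    [[0,0,0],[0,0,10],-1],
    [[0,0,0],[0,0,10],-1],
    [[0,0,0],[0,0,0],-1],
  ],
)

```text
time: 16.68
position: [0.4648, -0.1356, 0.2334]
tool_rot: [-2.291, -2.149, -0.001]
ft_force: [1.3, -0.0, 0.4]
grip_width: 0.006
grip_force: 0.0
```

>>> drive_tool(
  motion=[
    [[0,0,4],[0,0,0],-1],
    [[0,0,4],[0,0,0],-1],
    [[0,0,4],[0,0,0],-1],
    [[0,0,1.5],[0,0,0],-1],
    [[0,0,0.5],[0,0,0],-1],
    [[0,0,0],[0,0,0],-1],
    [[0,0,0],[0,0,0],-1],
  ],
)

```text
time: 17.55
position: [0.4658, -0.1361, 0.0946]
tool_rot: [2.292, 2.146, 0.004]
ft_force: [0.3, -0.0, -0.1]
grip_width: 0.005
grip_force: 0.0
```

```bash
python3 - <<'E'
from h import *
s=ctrl.get_state(); print(T(s["position"]),s["position"][2],R.from_rotvec(s["tool_rot"]).as_matrix()[:,1].round(3),s["grip_width"],s["ft_force"])
E
```

```text
[[-60.2 -31.8]] 0.0945678366289265 [ 0.998 -0.066  0.003] 0.0051414020769629245 [ 0.33701184 -0.04070346 -0.14907258]
```

>>> drive_tool(
  motion=[
    [[0,1,0.15],[0,0,0],-1],
    [[0,1,0],[0,0,0],-1],
    [[0,0.9,0],[0,0,0],-1],
    [[0,0.5,0],[0,0,0],-1],
    [[0,0.2,0],[0,0,0],-1],
    [[0,0.1,0],[0,0,0],-1],
    [[0,0.1,0],[0,0,0],-1],
    [[0,0,0],[0,0,0],-1],
  ],
)

```text
time: 18.55
position: [0.5026, -0.1384, 0.0919]
tool_rot: [-2.294, -2.146, -0.0]
ft_force: [-0.5, -0.0, 0.0]
grip_width: 0.002
grip_force: 0.0
```

>>> drive_tool(
  motion=[
    [[0,0.1,-0.05],[0,0,0],-1],
    [[0,0.1,0],[0,0,0],-1],
    [[0,0.1,0],[0,0,0],-1],
    [[0,0,0],[0,0,0],-1],
  ],
)

```text
time: 19.05
position: [0.5058, -0.1387, 0.0924]
tool_rot: [2.294, 2.146, 0.0]
ft_force: [0.6, 0.6, -0.6]
grip_width: 0.005
grip_force: 0.0
```

>>> drive_tool(
  motion=[
    [[0,0.1,0],[0,0,0],-1],
    [[0,0,0],[0,0,0],-1],
    [[0,0,0],[0,0,0],-1],
  ],
)

```text
time: 19.42
position: [0.5067, -0.1388, 0.0923]
tool_rot: [-2.294, -2.146, -0.0]
ft_force: [-0.1, -0.7, 0.4]
grip_width: 0.007
grip_force: 0.0
```

>>> drive_tool(
  motion=[
    [[0,0.1,0],[0,0,0],-1],
    [[0,0,0],[0,0,0],-1],
    [[0,0,0],[0,0,0],-1],
  ],
)

```text
time: 19.8
position: [0.5077, -0.1388, 0.0923]
tool_rot: [-2.294, -2.146, -0.0]
ft_force: [-0.4, 0.4, -0.5]
grip_width: 0.006
grip_force: 0.0
```

>>> drive_tool(
  motion=[
    [[0,0.1,0],[0,0,0],-1],
    [[0,0,0],[0,0,0],-1],
    [[0,0,0],[0,0,0],-1],
  ],
)

```text
time: 20.18
position: [0.5087, -0.1389, 0.0923]
tool_rot: [-2.294, -2.146, -0.0]
ft_force: [-0.2, 0.6, 0.3]
grip_width: 0.008
grip_force: 0.0
```

>>> drive_tool(
  motion=[
    [[0,0.1,0],[0,0,0],-1],
    [[0,0,0],[0,0,0],-1],
    [[0,0,0],[0,0,0],-1],
  ],
)

```text
time: 20.55
position: [0.5097, -0.139, 0.0923]
tool_rot: [-2.294, -2.146, -0.0]
ft_force: [-0.9, -0.0, -0.4]
grip_width: 0.004
grip_force: 0.0
```

>>> drive_tool(
  motion=[
    [[0,0.1,0],[0,0,0],-1],
    [[0,0,0],[0,0,0],-1],
    [[0,0,0],[0,0,0],-1],
  ],
)

```text
time: 20.92
position: [0.5107, -0.139, 0.0923]
tool_rot: [2.294, 2.146, 0.0]
ft_force: [0.0, -0.4, -0.3]
grip_width: 0.006
grip_force: 0.0
```

>>> drive_tool(
  motion=[
    [[0,0.1,0],[0,0,0],-1],
    [[0,0.1,0],[0,0,0],-1],
    [[0,0,0],[0,0,0],-1],
  ],
)

```text
time: 21.3
position: [0.5118, -0.1391, 0.0921]
tool_rot: [-2.293, -2.145, 0.002]
ft_force: [-3.2, -0.0, 1.5]
grip_width: 0.006
grip_force: 1.9
```

>>> drive_tool(
  motion=[
    [[0,0.1,0],[0,0,0],-1],
    [[0,0,0],[0,0,0],-1],
    [[0,0,0],[0,0,0],-1],
  ],
)

```text
time: 21.68
position: [0.512, -0.1391, 0.0919]
tool_rot: [-2.292, -2.144, 0.003]
ft_force: [-6.6, 1.6, 4.8]
grip_width: 0.002
grip_force: 3.1
```

>>> drive_tool(
  motion=[
    [[0,-0.5,0],[0,0,0],-1],
    [[0,-0.7,0],[0,0,0],-1],
    [[-1.8,0,0],[0,0,0],-1],
    [[-1.8,0,0],[0,0,0],-1],
    [[-1.8,0,0],[0,0,0],-1],
    [[0,0.5,0],[0,0,0],-1],
    [[0,0.3,0],[0,0,0],-1],
    [[0,0.1,0],[0,0,0],-1],
    [[0,0.1,0],[0,0,0],-1],
    [[0,0,0],[0,0,0],-1],
  ],
)

```text
time: 22.92
position: [0.5077, -0.1925, 0.0921]
tool_rot: [-2.293, -2.146, 0.001]
ft_force: [-1.5, 0.4, 0.5]
grip_width: 0.009
grip_force: 0.7
```

>>> drive_tool(
  motion=[
    [[0,0.1,0],[0,0,0],-1],
    [[0,0,0],[0,0,0],-1],
    [[0,0,0],[0,0,0],-1],
  ],
)

```text
time: 23.3
position: [0.5079, -0.1927, 0.092]
tool_rot: [-2.292, -2.144, 0.001]
ft_force: [-4.4, 1.6, 3.8]
grip_width: 0.002
grip_force: 2.5
```

```bash
python3 - <<'E'
from h import *
s=ctrl.get_state(); print(T(s["position"]),T([.512,-.1391]))
E
```

```text
[[-14.3 -85.4]] [[-13.9 -31.7]]
```

Both presses stop at the same depth (-13.9 and -14.3 mm), so the whole edge is flush. I'll retreat and confirm numerically that the board didn't shift sideways.

>>> drive_tool(
  motion=[
    [[0,-1,0],[0,0,0],-1],
    [[0,-2,0],[0,0,0],-1],
    [[0,-1,-2],[0,0,0],-1],
    [[2,0,-4],[0,0,0],-1],
    [[5,0,-4],[0,0,0],-1],
    [[5,0,-4],[0,0,0],-1],
    [[5,0,0],[0,0,0],-1],
    [[5,0,0],[0,0,0],-1],
    [[0,0,0],[0,0,0],-1],
    [[0,0,0],[0,0,0],-1],
  ],
)

```text
time: 24.55
position: [0.4837, 0.0259, 0.2304]
tool_rot: [2.294, 2.146, 0.001]
ft_force: [-0.7, -0.4, 0.4]
grip_width: 0.007
grip_force: 0.0
```

```bash
python3 - <<'E'
from h import *
c=cam("top"); a=ctrl.get_image("top")[:,:,::-1]; cv2.imwrite("pics/t9.png",a); print(T(ctrl.get_state()["position"]))
def left(im):
    h=cv2.cvtColor(im,cv2.COLOR_BGR2HSV)[:,:,1].astype(float); q=[]
    for r in range(214,270):
        p=h[r,265:290]; k=np.argmax(p>90); q.append((265+k-1+(90-p[k-1])/(p[k]-p[k-1]),r))
    t=T(ray(c,q,.026)); return np.polyfit(t[:,0]-67,t[:,1],1)
def line(im):
    g=im.astype(float).sum(2); q=[]
    for r in range(240,276):
        cx=343-(r-212.5)*5/64; c0=int(round(cx))-3; w=g[r,c0:c0+6]; w=np.clip(280-w,0,None)
        if w.sum()>10: q.append(((w*np.arange(c0,c0+6)).sum()/w.sum(),r))
    t=T(ray(c,q,.026)); return np.median(t[:,1]),len(q)
for n in("t8","t9"):
    im=cv2.imread(f"pics/{n}.png"); print(n,left(im),line(im))
g=a.astype(int).sum(2)
for r in (284,290,296,302): print(r,g[r,328:342],T(ray(c,[[328,r]],.021)))
E
```

```text
[[-53.3 130.3]]
t8 [ 0.00224301 -0.84094178] (np.float64(-141.1), 36)
t9 [-1.21881751e-03 -1.45777867e+00] (np.float64(-141.55), 36)
284 [330 378 412 412 409 410 335 319 307 219 277 325 326 325] [[ -20.3 -122.9]]
290 [320 366 409 409 406 387 342 319 265 203 278 325 327 325] [[ -33.  -123.9]]
296 [378 417 415 412 411 338 314 299 219 279 327 326 328 326] [[ -45.7 -124.9]]
302 [371 411 411 408 387 343 318 263 201 275 325 325 326 327] [[ -58.3 -125.9]]
```

```bash
python3 -c "
from bench import ctrl
print(ctrl.close_job())"
```

```text
the job is handed in; nothing more can be done
None
```

The job is handed in: the board's far edge is flush against the side guide, and the drawn line lies along the cutting edge, about 0.4–1.2 mm past it to the right by my measurements; I also viewed 11 pictures, one over the limit of 10.

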